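Shut the spice crate's gate and drop its thumb latch

TASK

The front gate of the spice crate is standing open. Raise the latch bar by its thumb tab, swing the gate home until the raised bar gently meets the back prong of the catch, then let the bar drop fully down into the catch behind the front prong, and let go. Do not force the bar against the catch, and leave the mills and the other things as they are.

Things in the scene. Friction and masses are not known exactly. Their poses are not given: they have to be found in the camera images.
- crate: open-topped light-wood spice crate, 150 deep x 218 wide x 92 mm high, fixed to the worktop. Origin at the centre of its underside on the worktop, z up, x from its front (the gate side, which faces the robot) to its rear, y to its left. The gate's middle plane, when shut, is at x = -75 mm.
- gate_hinge (a point): point on the gate's upright hinge axis (the left front post side), at x -75, y +88 mm of the crate, 50 mm above the worktop.
- gate (a joint): gate angle, rad: 0 nominally shut (gate along the crate's -y from the hinge), grows as it swings out towards the robot (clockwise from above: heading = crate's yaw minus this). Range -0.12 to 1.2; only the catch stops it, not 0 itself. Friction (about 1 N at the tab) holds it where left. Panel 12 mm thick, 173 wide, top edge 88 mm above the worktop.
- latch (a joint): latch bar angle in rad: 0 level (lying on its rest pin, and so also when seated in the catch), growing as the free end is raised; stop at 0.28. It falls back by its own weight (about 0.1 kg). Raised 0.15 or more, it clears the front prong.
- pivot (a point): pivot of the latch bar on the gate's outer face: 58 mm from the hinge axis along the gate, 27 mm in front of the gate's middle plane, 80 mm above the worktop; the pivot axis is square to the gate. The body it sits on turns with the gate.
- tab (a point): grip point of the thumb tab, an upright steel plate 9 mm thick (square to the gate), 24 mm wide, standing 87 to 136 mm above the worktop when level; this point is 75 mm from the pivot along the bar and 40 mm above the bar's centre line (120 mm up when level). Pinch from above across its thickness, a finger each side of the gate plane; a firm grip resists turning, so tilt the hand with the bar.
- thumb_bar: steel latch bar with its tab, origin on the pivot; the bar is 8 mm thick (square to the gate), 14 mm high and runs 159 mm from the pivot along the gate, past the gate's free edge, to the catch.
- bar_tip (a point): point on the bar's centre line 150 mm from the pivot.
- keeper: fixed plate on the outer side of the crate's right front post, carrying the catch: an upward-open steel fork, 18 mm wide (y), with a front prong (the striker, nearer the robot, 22 mm thick, top 9 mm above this origin), an 11 mm slot for the 8 mm bar, and a back prong (top 48 mm above this origin). Axes as the crate's. The bar may press on the catch with at most 15 N.
- mill_a: glass mill 44 x 44 x 90 mm standing in the crate (left), leave standing; origin at its underside.
- mill_b: glass mill 44 x 44 x 90 mm standing in the crate (right), leave standing; origin at its underside.
- mug: mug 86 x 120 x 88 mm, bystander; origin at its underside.
- dip_bowl: small dark bowl 90 x 90 x 35 mm, bystander; origin at its underside.
- timer: round kitchen timer 63 x 63 x 58 mm, bystander; origin at its underside.
- catch_nominal (a point): nominal middle of a bar seated against the back prong, 210 mm from the hinge axis. The fork is adjustable and stands up to 12 mm nearer to or farther from the robot than this, along the crate's x; its setting is not measured and must be felt: the back prong is a hard stop for the raised bar, at gate angle 0 give or take 0.06.

How it is judged (in metres and radians):
On the way, in this order (a step that is already met when the one before it is completed fails the run):
1. the latch bar is raised clear while the gate is still outside the catch (value of joint latch above 0.12 rad and value of joint gate above 0.1 rad), for 0.1 s.
2. the gate is swung home with the bar raised over the front prong (value of joint latch above 0.1 rad and value of joint gate below 0.086 rad), for 0.05 s.
At the end, for the whole second after the job is handed in: the gate is shut (gate angle between -0.08 and 0.086 rad) with the bar lying fully down in the catch behind the front prong (latch angle under 0.04 rad), at rest and released (value of joint latch below 0.04 rad and value of joint gate between -0.08 and 0.086 rad and velocity of joint gate between -0.02 and 0.02 rad/s); the robot touches nothing.
It fails at once if the bar is forced against the catch (over 15 N) (contact force between thumb_bar and keeper above 15 N).
It fails at once if a mill in the crate is moved more than 30 mm or tipped (distance of any of mill_a, mill_b from where it was at the start of the episode above 0.03 m or angle between any of mill_a, mill_b's own z axis and vertical above 0.5 rad).
It fails at once if the mug, the small bowl or the kitchen timer is moved more than 30 mm or tipped (distance of any of mug, dip_bowl, timer from where it was at the start of the episode above 0.03 m or angle between any of mug, dip_bowl, timer's own z axis and vertical above 0.5 rad).
It also fails if it takes over 35 s, if anything falls off the work surface, if the arm or the gripper's body presses on something with over 40 N, if the wrist force passes 120 N, or if a joint passes its speed limit or range.

ROBOT

A 6-joint arm with a two-finger parallel gripper is mounted at the origin on a cart in front of the work surface, level with it; the furniture and walls round the work are solid. World frame = base frame: x ahead of the robot, y to its left, z up, the work surface at z = 0. Lengths are in m, angles in degrees, forces in N, time in s.
With the tool pointing down it reaches from about 0.325 to 0.75 m from the base axis. Payload 7.6 kg.
Tool frame: the origin (TCP) lies on the mounting face of the last link; the fingertips stand 173 mm ahead of it and the grasp point (between the pads) lies 155 mm ahead of it; z points along the fingers, x is the direction in which the jaws open and shut, and the axes are right-handed (so a half turn about z gives the same grasp; the last joint's range is limited). The gripper opens to 85 mm and grips with 20 to 120 N. Pads are 22 mm wide; open, the fingers measure 114 mm over their backs; the gripper's body (76 mm by 85 mm) begins 54 mm behind the grasp point. The pads swing forward as they close: fully open they stand 13 mm farther back than shut.
Start: joints at [62.435, 2.991, 80.254, -0, 96.75, -4.028], TCP at [0.21, 0.481, 0.405] pointing down, gripper open.
Joint ranges: [-166.34, 166.34], [-52.06, 124.39], [6.96, 135.62], [-60.46, 240.46], [14.63, 156.25], [-167.68, 167.68]. Speed limits (degrees/s): [147.25, 147.25, 172.46, 180, 180, 180].

INTERFACE

Orientations are given as a 3x3 rotation matrix whose columns are the frame's x, y, z axes.
In Python, from station import read_state, optics, r gives the robot as it stands.
- The arm moves only by the shell command python3 -m handwheel 'ROWS' [OPENING]. ROWS is JSON, a list of rows, each a list of 2 entries, a list of its own where there are three numbers: the shift along the world's x, y, z in mm, then the turn about the world's z in rad. A call has 1 to 5 rows; each row is the pose to reach, as a shift and turn from the pose commanded when the call began; what a row does not reach only later rows make up. A row lasts 1/8 s, in which the tool goes at most 62.5 mm and 10.7 degrees, less where a joint would pass 70% of its speed; a pose out of reach is approached as far as the arm can. A call with a gripper value outside its range is refused whole. OPENING is the closure, from -1 (fully open) to 1 (shut), set as the call begins (- or left out, the last holds). The fingers move at their own pace and stop on an object; the grip force is fixed at half the most. Time passes only in rows, so rows that repeat a pose let the fingers close. It gives the time, the measured TCP pose, the force and the opening at its end, in the units of the state.
- read_state(): the state, without advancing time (a new reading comes with each control period).
- optics.snapshot(name): name is "side" or "top"; returns the picture (400x640x3 uint8, red, green, blue); there is no depth.
- optics.camera_params(name): a dict with "fx", "fy", "cx", "cy" (pixels), "R" (3x3) and "t" (3): a world point X has camera coordinates R X + t. Camera axes: x right, y down, z forward; pixel columns grow to the right and rows downward; lengths in m; the calibration is good to about 2 mm. A picture is of the moment at which its call begins. camera_params takes no time and is no camera call.
- r.finish_job(): hands the job in, once; it reports no verdict.
The state is a dict: "t": time; "q": joint angles; "qd": joint speeds; "joint_torque": joint torques, N m; "position": TCP position; "tool_rot": TCP orientation; "contact_force": force on the tool from outside, world axes, zero at the start; "torque": the same for the moment, N m; "grip_width": finger opening in m.
Only numpy, scipy, OpenCV 4.12 (cv2) and the standard library are available. Lean on these libraries where they do the work, as an engineer would, in place of code of your own. Each camera call takes 0.05 s, during which the arm holds its last target. There are 200 camera calls.

## Working session

There is one attempt and no reset: what is moved stays moved. The work goes in short steps, Python scripts to look and compute and a shell command to move; the robot and the scene stay as the last step left them, time stands still between calls to the robot, and variables do not carry over. Pictures are saved under pics/ and viewed, about 8 in all and at most 12, crops included, and the job is handed in when it is done.

```bash
mkdir -p pics; python3 - <<'E'
from station import read_state, optics, r
import cv2, numpy as np
for n in("top","side"):
    cv2.imwrite(f"pics/{n}0.png",optics.snapshot(n)[:,:,::-1])
    p=optics.camera_params(n); print(n,p)
s=read_state();print(s)
E
```

```text
top {'fx': 452.59342787752144, 'fy': 452.59342787752144, 'cx': 316.17888619478913, 'cy': 190.63604655401994, 'R': array([[-0.02637021, -0.9996499 , -0.00216516],
       [-0.99170012,  0.02643303, -0.12582593],
       [ 0.12583911, -0.00117087, -0.99204997]]), 't': array([0.05463373, 0.52281199, 1.33701586])}
side {'fx': 420.44879427572846, 'fy': 420.44879427572846, 'cx': 328.2452085120067, 'cy': 207.72082442855879, 'R': array([[ 9.94958149e-01, -1.00290641e-01, -2.63177900e-04],
       [-5.77383894e-02, -5.70658405e-01, -8.19155213e-01],
       [ 8.20034171e-02,  8.15040350e-01, -5.73571851e-01]]), 't': array([-0.52306176,  0.12510568,  1.23857126])}
{'t': 0.1, 'q': array([ 6.24340253e+01,  3.02369096e+00,  8.03069468e+01,  8.90617853e-04,
        9.67512960e+01, -4.02644101e+00]), 'qd': array([ 0.02447287, -0.30049623, -0.16243655,  0.05042929,  0.06532077,
        0.00439366]), 'joint_torque': array([ 1.60120097e-03, -3.82583177e+01, -3.60984635e+01, -2.70678993e-05,
        4.79583250e-03,  2.97809640e-05]), 'position': array([0.20962758, 0.48130206, 0.40395799]), 'tool_rot': array([[ 3.99379592e-01,  9.16785408e-01, -6.75450886e-04],
       [ 9.16784549e-01, -3.99380147e-01, -1.26053267e-03],
       [-1.42539963e-03, -1.15811913e-04, -9.99998977e-01]]), 'contact_force': array([-0.17093943, -0.34531417,  0.15331268]), 'torque': array([-0.01132506,  0.00067888,  0.00433315]), 'grip_width': 0.08549076965187873}
```

View pics/top0.png

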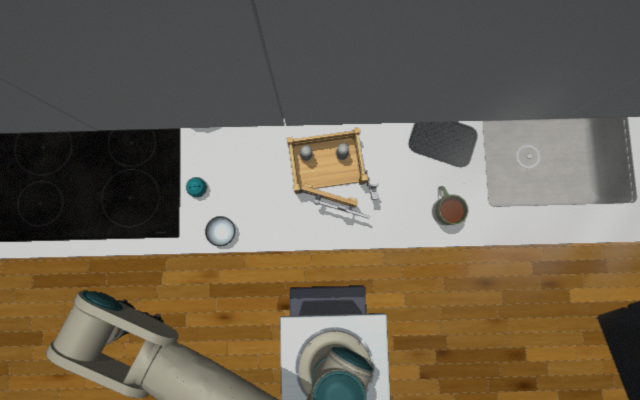

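View pics/side0.png

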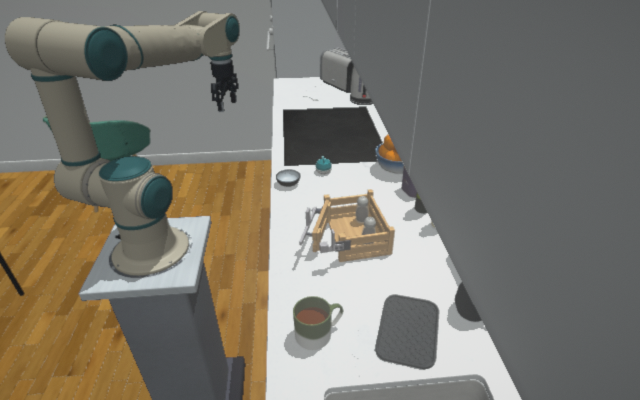

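```bash
python3 - <<'E'
import cv2
a=cv2.imread("pics/top0.png")[120:230,275:395];b=cv2.imread("pics/side0.png")[180:280,280:400]
cv2.imwrite("pics/top0c.png",cv2.resize(a,None,fx=5,fy=5,interpolation=cv2.INTER_CUBIC))
cv2.imwrite("pics/side0c.png",cv2.resize(b,None,fx=5,fy=5,interpolation=cv2.INTER_CUBIC))
E
```

```text
(no output)
```

View pics/top0c.png

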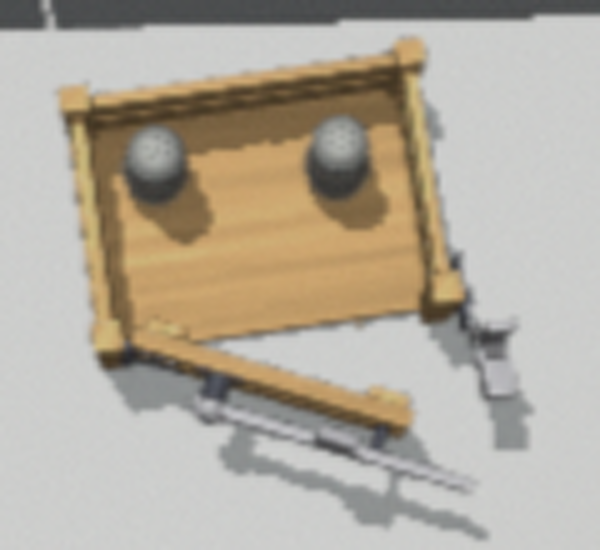

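View pics/side0c.png

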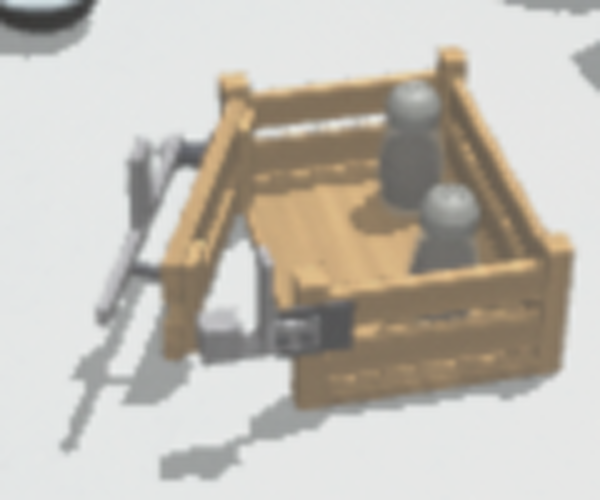

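```bash
cat >h.py <<'E'
import numpy as np
from station import read_state, optics, r
def ray(n,u,v,z):
    p=optics.camera_params(n);R=p["R"];c=-R.T@p["t"]
    d=R.T@np.array([(u-p["cx"])/p["fx"],(v-p["cy"])/p["fy"],1]);return c+d*(z-c[2])/d[2]
def T(u,v,z):return ray("top",275+u/5,120+v/5,z)
def S(u,v,z):return ray("side",280+u/5,180+v/5,z)
def proj(n,X):
    p=optics.camera_params(n);c=p["R"]@X+p["t"];return np.array([p["fx"]*c[0]/c[2]+p["cx"],p["fy"]*c[1]/c[2]+p["cy"]])
E
python3 - <<'E'
from h import *
np.set_printoptions(precision=4,suppress=True)
RL,RR,FL,FR=[T(*c,.095) for c in((75,100),(410,55),(108,338),(443,290))]
print(RL,RR,FL,FR,[np.linalg.norm(x) for x in(RL-RR,FL-FR,RL-FL,RR-FR)])
y=(RL-RR)+(FL-FR);yaw=np.arctan2(-y[0],y[1]);x=(RL-FL)+(RR-FR)
print("yaw",yaw,np.arctan2(x[1],x[0]))
C=(RL+RR+FL+FR)/4
R=np.array([[np.cos(yaw),-np.sin(yaw)],[np.sin(yaw),np.cos(yaw)]])
for c in(RL,RR,FL,FR):print(R.T@(c-C)[:2])
H=FL[:2]+R@np.array([0,-.0135]);print("C",C,"hinge",C[:2]+R@[-.075,.088])
piv=T(207,405,.087);tip=T(472,487,.087);tab=T(335,440,.136)
d=tip-piv;print("bar",piv,tip,np.linalg.norm(d),"gate ang",yaw-np.arctan2(d[0],-d[1]),np.arctan2(d[0],-d[1]),"tab",tab)
g=T(395,398,.088)-T(150,332,.088);print("gate top",np.arctan2(g[0],-g[1]))
h=C[:2]+R@[-.075,.088]
for a in(.4,.5,.45,.55):
    th=yaw-a;G=np.array([[np.cos(th),-np.sin(th)],[np.sin(th),np.cos(th)]])
    f=lambda X,z:np.r_[h+G@X,z]
    for nm,X,z in(("piv",[-.027,-.058],.087),("tab",[-.027,-.133],.136),("tip",[-.027,-.217],.087),("edge",[0,-.173],.088)):
        P=f(X,z);print(a,nm,P,(proj("top",P)-[275,120])*5,(proj("side",P)-[280,180])*5)
E
```

```text
[0.6678 0.1136 0.095 ] [ 0.6896 -0.0837  0.095 ] [0.5266 0.0972 0.095 ] [ 0.5495 -0.0976  0.095 ] [np.float64(0.19849934378070616), np.float64(0.1961054779482391), np.float64(0.14220208131682263), np.float64(0.14078232878350047)]
yaw 0.11334286525379625 0.10710490983192164
[0.0711 0.0988]
[ 0.0704 -0.0997]
[-0.0711  0.0985]
[-0.0704 -0.0976]
C [0.6084 0.0074 0.095 ] hinge [0.5239 0.0863]
bar [0.4869 0.041  0.087 ] [ 0.4353 -0.1106  0.087 ] 0.16012329531622382 gate ang 0.4414523816127075 -0.3281095163589112 tab [ 0.4604 -0.0297  0.136 ]
gate top -0.29187297936396095
0.4 piv [0.4816 0.0383 0.087 ] [211.8071 414.069 ] [161.4977 145.5443]
0.4 tab [ 0.4604 -0.0336  0.136 ] [342.0124 439.8232] [130.5228 149.9085]
0.4 tip [ 0.4366 -0.1142  0.087 ] [478.1015 484.6029] [ 97.7871 312.8639]
0.4 edge [ 0.475  -0.0796  0.088 ] [415.8454 419.8834] [164.3121 267.0817]
0.5 piv [0.477  0.0428 0.087 ] [204.3162 422.1427] [153.3706 141.7268]
0.5 tab [ 0.4487 -0.0267  0.136 ] [330.2526 461.0393] [108.9817 143.9859]
0.5 tip [ 0.4171 -0.1045  0.087 ] [462.6567 519.0164] [ 60.7828 303.7451]
0.5 edge [ 0.4587 -0.0739  0.088 ] [407.038  448.2645] [134.2051 262.5359]
0.45 piv [0.4792 0.0405 0.087 ] [208.1638 418.1982] [157.3425 143.6931]
0.45 tab [ 0.4545 -0.0303  0.136 ] [336.403  450.5735] [119.5892 147.1002]
0.45 tip [ 0.4267 -0.1096  0.087 ] [470.8196 501.9927] [ 79.0251 308.5951]
0.45 edge [ 0.4667 -0.077   0.088 ] [411.8026 434.1765] [149.1321 265.0421]
0.55 piv [0.4749 0.0452 0.087 ] [200.2737 425.8924] [149.5921 139.6512]
0.55 tab [ 0.4432 -0.0228  0.136 ] [323.5761 471.1932] [ 98.7316 140.5774]
0.55 tip [ 0.4077 -0.0989  0.087 ] [453.6315 535.6291] [ 43.1206 298.3365]
0.55 edge [ 0.4507 -0.0704  0.088 ] [401.5621 462.1112] [119.5801 259.5739]
```

```bash
python3 -m handwheel '[[[55,-115,0],-0.18],[[80,-165,0],-0.36],[[105,-215,0],-0.54],[[130,-265,0],-0.72],[[155,-317,0],-0.9]]' 0 && python3 -m handwheel '[[[25,-50,0],-0.18],[[50,-100,0],-0.36],[[75,-150,0],-0.54],[[95,-194,0],-0.58],[[95,-194,-30],-0.58]]' && python3 -m handwheel '[[[0,0,0],0],[[0,0,0],0],[[0,0,0],0]]'
python3 - <<'E'
from h import *
import cv2
s=read_state();print(s["position"],s["tool_rot"][:,0],s["grip_width"])
a=optics.snapshot("top")[120:230,275:395,::-1];b=optics.snapshot("side")[150:260,260:380,::-1]
cv2.imwrite("pics/c1.png",cv2.resize(np.vstack([b]),None,fx=5,fy=5,interpolation=cv2.INTER_CUBIC))
E
```

```text
t: 0.72
position: [0.3472, 0.1987, 0.4045]
tool_rot: [[0.968, 0.252, 0.0], [0.252, -0.968, -0.0], [0.0, 0.0, -1.0]]
contact_force: [1.5, 0.4, -0.6]
grip_width: 0.0429
t: 1.35
position: [0.4429, 0.004, 0.3757]
tool_rot: [[0.948, -0.319, 0.004], [-0.319, -0.948, -0.001], [0.004, -0.0, -1.0]]
contact_force: [0.7, -0.3, -1.0]
grip_width: 0.0429
t: 1.72
position: [0.4419, 0.0071, 0.376]
tool_rot: [[0.95, -0.314, 0.002], [-0.314, -0.95, -0.0], [0.002, -0.0, -1.0]]
contact_force: [0.4, 0.6, -0.6]
grip_width: 0.0429
[0.44193721 0.00712318 0.37599353] [ 0.94957855 -0.31352222  0.00209466] 0.04285949962050799
```

View pics/c1.png

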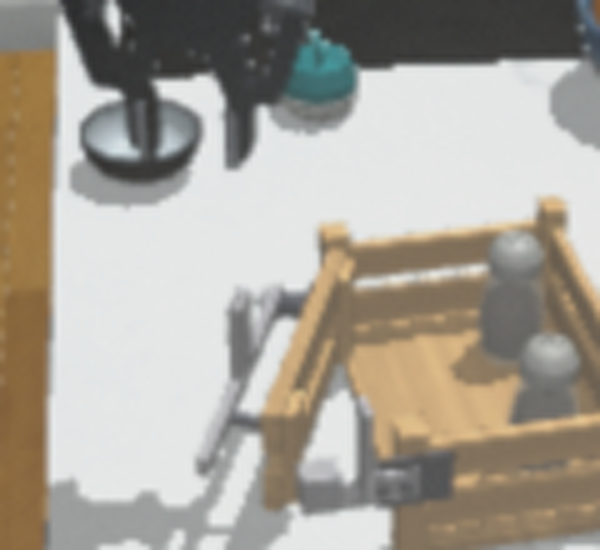

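```bash
python3 - <<'E'
from h import *
print(ray("side",260+241/5,150+295/5,.136), ray("side",260+194/5,150+160/5,.376-.171))
E
python3 -m handwheel '[[[18,-37,-10],0],[[18,-37,-35],0],[[18,-37,-60],0],[[18,-37,-60],0],[[18,-37,-60],0]]'
python3 - <<'E'
from h import *
import cv2
a=optics.snapshot("top")[150:230,295:395,::-1];b=optics.snapshot("side")[170:270,270:370,::-1]
a,b=[cv2.resize(x,None,fx=4,fy=4,interpolation=cv2.INTER_CUBIC) for x in(a,b)]
cv2.imwrite("pics/c2.png",np.hstack([np.vstack([a,np.zeros((80,400,3),np.uint8)]),b]))
E
```

```text
[ 0.46648551 -0.02945336  0.136     ] [0.44449063 0.00445594 0.205     ]
t: 2.45
position: [0.4602, -0.0302, 0.3161]
tool_rot: [[0.949, -0.314, 0.002], [-0.314, -0.949, -0.0], [0.002, -0.0, -1.0]]
contact_force: [0.0, 0.5, 1.2]
grip_width: 0.0428
```

View pics/c2.png

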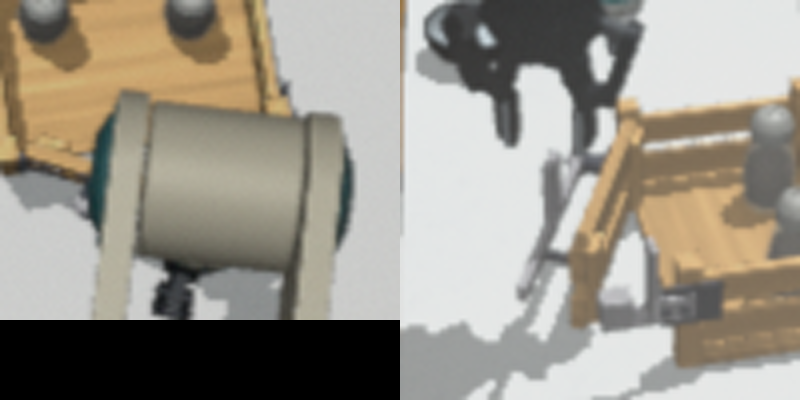

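```bash
python3 -m handwheel '[[[1,0,-15],0],[[1,0,-30],0],[[1,0,-41],0],[[1,0,-41],0],[[1,0,-41],0]]' && python3 -m handwheel '[[[0,0,0],0],[[0,0,0],0],[[0,0,0],0],[[0,0,0],0],[[0,0,0],0]]' 1
```

```text
t: 3.18
position: [0.4611, -0.0304, 0.274]
tool_rot: [[0.949, -0.315, 0.001], [-0.315, -0.949, -0.0], [0.001, -0.0, -1.0]]
contact_force: [-0.4, -0.0, -0.1]
grip_width: 0.0429
t: 3.8
position: [0.4612, -0.0305, 0.2743]
tool_rot: [[0.949, -0.315, 0.002], [-0.315, -0.949, -0.0], [0.002, -0.0, -1.0]]
contact_force: [3.2, -1.9, 2.5]
grip_width: 0.0085
```

```bash
python3 -m handwheel '[[[0.5,1.5,3.5],0],[[1,3.5,7],0],[[2,6,10.5],0],[[3,9,14],0],[[3,9,14],0]]'; python3 -m handwheel '[[[0,0,0],0],[[0,0,0],0]]'
python3 - <<'E'
from h import *
import cv2
b=optics.snapshot("side")[180:260,280:380,::-1]
cv2.imwrite("pics/c3.png",cv2.resize(b,None,fx=6,fy=6,interpolation=cv2.INTER_CUBIC))
E
```

```text
t: 4.42
position: [0.4637, -0.0218, 0.2868]
tool_rot: [[0.949, -0.315, -0.002], [-0.315, -0.949, -0.002], [-0.001, 0.002, -1.0]]
contact_force: [1.4, -4.7, -2.9]
grip_width: 0.008
t: 4.68
position: [0.4636, -0.0218, 0.2869]
tool_rot: [[0.949, -0.315, -0.002], [-0.315, -0.949, -0.002], [-0.001, 0.002, -1.0]]
contact_force: [2.2, -4.9, -4.1]
grip_width: 0.0085
```

View pics/c3.png

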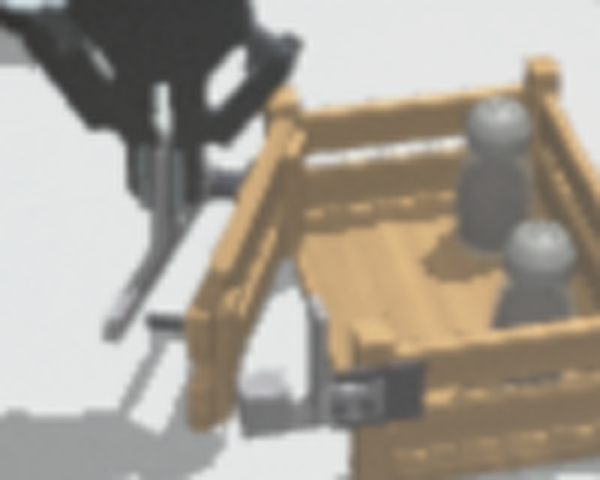

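```bash
python3 -m handwheel '[[[0.3,1,2],0],[[0.6,2,3.5],0],[[0.6,2,3.5],0]]'; python3 - <<'E'
from h import *
s=read_state();p=s["position"];t=s["tool_rot"];th0=np.arctan2(t[1,0],t[0,0]);print(p,th0,s["contact_force"])
v=np.array([-.027,-.122])
f=lambda th:np.array([[np.cos(th),-np.sin(th)],[np.sin(th),np.cos(th)]])@v*1000
for th in np.r_[np.arange(-.28,.001,.04),np.arange(.01,.2,.01)]:print(f"{th:.3f} {th-th0:.3f}",np.round(f(th)-f(th0),2))
E
```

```text
t: 5.1
position: [0.4643, -0.0196, 0.2898]
tool_rot: [[0.949, -0.315, -0.002], [-0.315, -0.949, -0.001], [-0.002, 0.002, -1.0]]
contact_force: [5.3, -2.8, -8.5]
grip_width: 0.0086
[ 0.46428392 -0.01961216  0.28981906] -0.32051631400486535 [ 5.30116352 -2.78890586 -8.53291096]
-0.280 0.041 [ 4.4  -2.51]
-0.240 0.081 [ 8.84 -4.8 ]
-0.200 0.121 [13.36 -6.92]
-0.160 0.161 [17.97 -8.86]
-0.120 0.201 [ 22.65 -10.61]
-0.080 0.241 [ 27.4  -12.17]
-0.040 0.281 [ 32.2  -13.54]
0.000 0.321 [ 37.06 -14.72]
0.010 0.331 [ 38.28 -14.98]
0.020 0.341 [ 39.51 -15.24]
0.030 0.351 [ 40.73 -15.47]
0.040 0.361 [ 41.96 -15.7 ]
0.050 0.371 [ 43.19 -15.92]
0.060 0.381 [ 44.43 -16.12]
0.070 0.391 [ 45.66 -16.31]
0.080 0.401 [ 46.9  -16.49]
0.090 0.411 [ 48.14 -16.65]
0.100 0.421 [ 49.38 -16.81]
0.110 0.431 [ 50.62 -16.95]
0.120 0.441 [ 51.86 -17.07]
0.130 0.451 [ 53.11 -17.19]
0.140 0.461 [ 54.35 -17.29]
0.150 0.471 [ 55.6  -17.38]
0.160 0.481 [ 56.84 -17.46]
0.170 0.491 [ 58.09 -17.53]
0.180 0.501 [ 59.34 -17.58]
0.190 0.511 [ 60.59 -17.62]
```

```bash
python3 -m handwheel '[[[4.4,-2.5,0],0.04],[[8.8,-4.8,0],0.08],[[13.4,-6.9,0],0.12],[[18,-8.9,0],0.16],[[22.6,-10.6,0],0.2]]'; python3 -m handwheel '[[[4.8,-1.6,0],0.04],[[9.6,-2.9,0],0.08],[[9.6,-2.9,0],0.08]]'
```

```text
t: 5.72
position: [0.4869, -0.0305, 0.2899]
tool_rot: [[0.993, -0.119, -0.003], [-0.119, -0.993, -0.002], [-0.002, 0.002, -1.0]]
contact_force: [3.1, -4.6, -6.1]
grip_width: 0.0082
t: 6.1
position: [0.4967, -0.0336, 0.29]
tool_rot: [[0.999, -0.04, -0.002], [-0.04, -0.999, -0.002], [-0.002, 0.002, -1.0]]
contact_force: [3.6, -5.1, -6.1]
grip_width: 0.0083
```

```bash
python3 -m handwheel '[[[1.6,-0.4,0],0.013],[[3.2,-0.8,0],0.027],[[4.9,-1.2,0],0.04],[[4.9,-1.2,0],0.04]]'; python3 -m handwheel '[[[1.2,-0.3,0],0.01],[[2.4,-0.5,0],0.02],[[2.4,-0.5,0],0.02]]'
python3 - <<'E'
from h import *
import cv2
b=optics.snapshot("side")[180:260,280:380,::-1]
cv2.imwrite("pics/c4.png",cv2.resize(b,None,fx=6,fy=6,interpolation=cv2.INTER_CUBIC))
E
```

```text
t: 6.6
position: [0.5014, -0.0348, 0.2899]
tool_rot: [[1.0, -0.001, -0.002], [-0.001, -1.0, -0.002], [-0.002, 0.002, -1.0]]
contact_force: [3.7, -5.0, -4.2]
grip_width: 0.008
t: 6.98
position: [0.5039, -0.0352, 0.2902]
tool_rot: [[1.0, 0.019, -0.001], [0.019, -1.0, -0.002], [-0.001, 0.002, -1.0]]
contact_force: [3.5, -4.9, -5.7]
grip_width: 0.0084
```

View pics/c4.png

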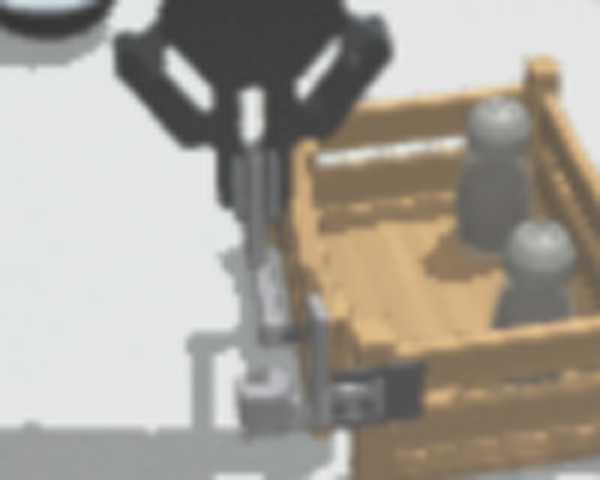

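```bash
python3 -m handwheel '[[[0.6,-0.1,0],0.005],[[1.2,-0.2,0],0.01],[[1.2,-0.2,0],0.01]]' |grep -E "posit|force|rot"; python3 -m handwheel '[[[0.6,-0.1,0],0.005],[[1.2,-0.2,0],0.01],[[1.2,-0.2,0],0.01]]'|grep -E "posit|force|rot"
```

```text
position: [0.5051, -0.0354, 0.2903]
tool_rot: [[1.0, 0.029, -0.001], [0.029, -1.0, -0.002], [-0.002, 0.002, -1.0]]
contact_force: [3.2, -5.4, -4.2]
position: [0.5063, -0.0356, 0.2903]
tool_rot: [[0.999, 0.039, -0.001], [0.039, -0.999, -0.002], [-0.001, 0.002, -1.0]]
contact_force: [3.6, -5.5, -4.7]
```

```bash
python3 -m handwheel '[[[0.6,-0.1,0],0.005],[[0.6,-0.1,0],0.005]]'|grep -E "posit|force"
```

```text
position: [0.5069, -0.0358, 0.2903]
contact_force: [3.3, -4.6, -5.4]
```

```bash
python3 -m handwheel '[[[0.6,-0.1,0],0.005],[[0.6,-0.1,0],0.005]]'|grep -E "posit|force"
```

```text
position: [0.5075, -0.0359, 0.2903]
contact_force: [4.1, -6.2, -3.7]
```

Still free (heading 0.05). Continue in small steps.

```bash
python3 -m handwheel '[[[0.6,-0.1,0],0.005],[[0.6,-0.1,0],0.005]]'|grep -E "posit|force"
```

```text
position: [0.5081, -0.0359, 0.2903]
contact_force: [3.5, -6.1, -5.4]
```

```bash
python3 -m handwheel '[[[0.6,-0.1,0],0.005],[[0.6,-0.1,0],0.005]]'|grep -E "posit|force"
```

```text
position: [0.5087, -0.0361, 0.2903]
contact_force: [2.7, -6.5, -4.3]
```

```bash
python3 -m handwheel '[[[0.6,-0.1,0],0.005],[[0.6,-0.1,0],0.005]]'|grep -E "posit|force"
```

```text
position: [0.5093, -0.0362, 0.2903]
contact_force: [3.7, -5.8, -4.7]
```

```bash
python3 -m handwheel '[[[0.6,-0.1,0],0.005],[[0.6,-0.1,0],0.005]]'|grep -E "posit|force"
```

```text
position: [0.5099, -0.0363, 0.2903]
contact_force: [2.9, -5.0, -4.2]
```

```bash
python3 -m handwheel '[[[0.6,-0.1,0],0.005],[[0.6,-0.1,0],0.005]]'|grep -E "posit|force"
```

```text
position: [0.5105, -0.0364, 0.2903]
contact_force: [4.3, -5.8, -4.8]
```

```bash
python3 -m handwheel '[[[0.6,-0.1,0],0.005],[[0.6,-0.1,0],0.005]]'|grep -E "posit|force"
```

```text
position: [0.5111, -0.0365, 0.2903]
contact_force: [3.6, -6.6, -3.9]
```

```bash
python3 -m handwheel '[[[0.6,-0.1,0],0.005],[[0.6,-0.1,0],0.005]]'|grep -E "posit|force"
```

```text
position: [0.5115, -0.0366, 0.2903]
contact_force: [1.7, -6.3, -4.2]
```

```bash
python3 - <<'E'
from h import *
import cv2
b=optics.snapshot("side")[210:260,310:350,::-1]
cv2.imwrite("pics/c5.png",cv2.resize(b,None,fx=10,fy=10,interpolation=cv2.INTER_CUBIC))
E
```

```text
(no output)
```

View pics/c5.png

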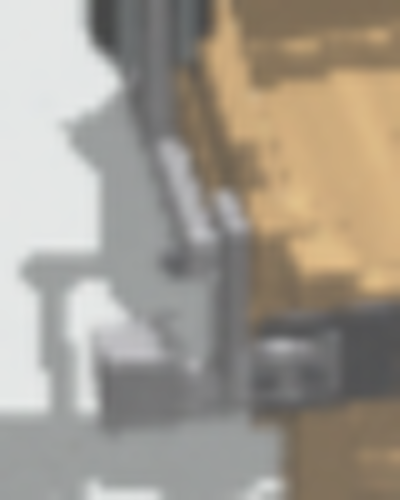

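```bash
python3 -m handwheel '[[[0.5,-0.1,0],0.004],[[0.5,-0.1,0],0.004]]'|grep -E "posit|force"
```

```text
position: [0.5118, -0.0366, 0.2903]
contact_force: [-3.1, -4.5, -2.2]
```

```bash
python3 -m handwheel '[[[-0.6,0.1,0],-0.004],[[-1.3,0.1,0],-0.008],[[-1.3,0.1,0],-0.008]]'|grep -E "posit|force";  python3 -m handwheel '[[[0.1,-1.5,-1.8],0],[[0.2,-2.9,-3.5],0],[[0.4,-4.3,-5.2],0],[[0.4,-4.3,-5.2],0]]'|grep -E "posit|force"
```

```text
position: [0.5109, -0.0365, 0.2903]
contact_force: [4.8, -5.5, -5.0]
position: [0.5114, -0.0397, 0.2874]
contact_force: [-2.2, 0.8, 8.3]
```

```bash
python3 -m handwheel '[[[0.1,-1,-1.3],0],[[0.2,-2,-2.6],0],[[0.2,-2,-2.6],0]]'|grep -E "posit|force"
```

```text
position: [0.5115, -0.0417, 0.2849]
contact_force: [-2.9, 1.5, 9.3]
```

```bash
python3 -m handwheel '[[[0.1,-1,-1.3],0],[[0.1,-1.9,-2.6],0],[[0.1,-1.9,-2.6],0]]'|grep -E "posit|force"
```

```text
position: [0.5116, -0.0436, 0.2823]
contact_force: [-4.1, 1.6, 10.3]
```

```bash
python3 -m handwheel '[[[0,-0.8,-1.3],0],[[0.1,-1.6,-2.6],0],[[0.1,-1.6,-2.6],0]]'|grep -E "posit|force"
```

```text
position: [0.5117, -0.0453, 0.2798]
contact_force: [-3.2, 1.1, 9.7]
```

```bash
python3 - <<'E'
from h import *
import cv2
b=optics.snapshot("side")[210:260,310:350,::-1]
cv2.imwrite("pics/c6.png",cv2.resize(b,None,fx=10,fy=10,interpolation=cv2.INTER_CUBIC))
E
```

```text
(no output)
```

View pics/c6.png

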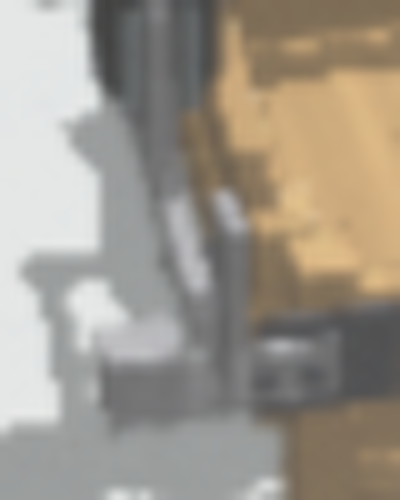

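```bash
python3 -m handwheel '[[[0,-0.7,-1.3],0],[[0,-1.3,-2.6],0],[[0,-1.3,-2.6],0]]'|grep -E "posit|force"; python3 -m handwheel '[[[0,0,0],0],[[0,0,0],0],[[0,0,0],0],[[0,0,0],0]]' 0
```

```text
position: [0.5118, -0.0467, 0.2774]
contact_force: [-3.9, -0.8, 11.9]
t: 13.25
position: [0.5118, -0.0469, 0.2754]
tool_rot: [[0.997, 0.081, -0.001], [0.081, -0.997, 0.0], [-0.001, -0.0, -1.0]]
contact_force: [0.1, -0.2, 0.3]
grip_width: 0.0429
```

Released, no contact force. Rise clear and check.

```bash
python3 -m handwheel '[[[0,0,20],0],[[0,0,50],0],[[0,0,90],0],[[-30,0,130],0],[[-60,0,150],0]]'|grep -E "t:|posit|force"; python3 -m handwheel '[[[-40,60,0],0],[[-60,110,0],0],[[-60,110,0],0]]'|grep -E "t:|posit|force"; python3 - <<'E'
from h import *
import cv2
a=optics.snapshot("top")[140:215,285:385,::-1];b=optics.snapshot("side")[190:265,290:370,::-1]
cv2.imwrite("pics/c7.png",np.hstack([cv2.resize(a,(400,300),interpolation=cv2.INTER_CUBIC),cv2.resize(b,(400,375),interpolation=cv2.INTER_CUBIC)[:300]]) if 0 else cv2.resize(b,None,fx=8,fy=8,interpolation=cv2.INTER_CUBIC)[:600,:800])
cv2.imwrite("pics/c8.png",cv2.resize(a,None,fx=8,fy=8,interpolation=cv2.INTER_CUBIC))
E
```

```text
t: 13.88
position: [0.4511, -0.0469, 0.4279]
tool_rot: [[0.997, 0.081, 0.003], [0.081, -0.997, -0.001], [0.003, 0.001, -1.0]]
contact_force: [0.8, -0.6, 1.3]
t: 14.25
position: [0.3904, 0.0656, 0.4261]
tool_rot: [[0.996, 0.087, 0.001], [0.087, -0.996, 0.001], [0.001, -0.001, -1.0]]
contact_force: [-0.6, -0.7, -0.3]
```

View pics/c7.png

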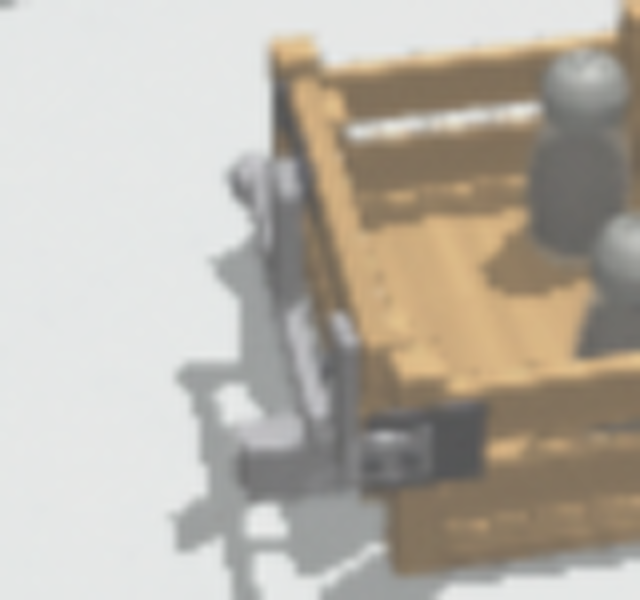

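View pics/c8.png

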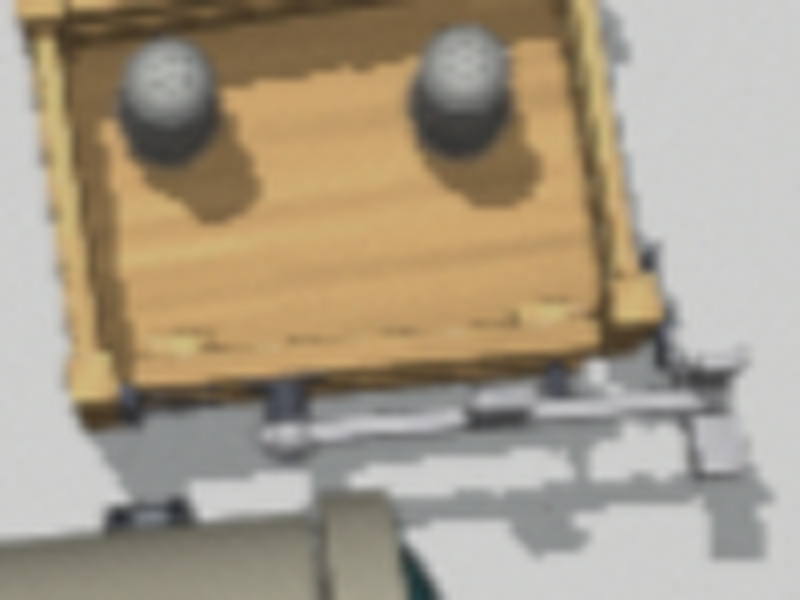

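```bash
python3 - <<'E'
from h import *
h=np.array([.5287,.0873])
th=.085;G=np.array([[np.cos(th),-np.sin(th)],[np.sin(th),np.cos(th)]])
for f in(0,.04,.08,.12):
    for L in (150,159):
        z=.080+np.sin(f)*L/1e3+.007
        print(f,L,(proj("side",np.r_[h+G@[-.027,-.058-L/1e3*np.cos(f)],z])-[290,190])*8,(proj("top",np.r_[h+G@[-.027,-.058-L/1e3*np.cos(f)],z])-[285,140])*8)
E
```

```text
0 150 [323.83181562 419.98999734] [697.67364872 387.17788288]
0 159 [328.91159376 436.95960869] [722.23972952 384.44305598]
0.04 150 [323.81411397 405.9647757 ] [699.34448178 385.04750536]
0.04 159 [328.90876957 422.04776414] [724.12946568 382.17125264]
0.08 150 [323.66099018 391.43148076] [700.36682544 382.97471992]
0.08 159 [328.76054915 406.58519562] [725.33346589 379.95917287]
0.12 150 [323.37163442 376.41699842] [700.73010223 380.96371081]
0.12 159 [328.46595138 390.60067783] [725.83976882 377.81131312]
```

```bash
python3 - <<'E'
from h import *
import cv2
b=optics.snapshot("side").mean(2).astype(int)
print("cols 324-336, rows 226-250 now");
for v in range(228,252):print(v,b[v,322:338])
a=cv2.imread("pics/side0.png").mean(2).astype(int)
print("open: rows 232-250 cols 294-310")
for v in range(234,250):print(v,a[v,294:312])
th=-.32;h=np.array([.5287,.0873]);G=np.array([[np.cos(th),-np.sin(th)],[np.sin(th),np.cos(th)]])
print(proj("side",np.r_[h+G@[-.027,-.217],.087]),proj("side",np.r_[h+G@[-.027,-.217],.073]))
E
```

```text
cols 324-336, rows 226-250 now
228 [157 149 127 129 146 163 143 106 107 119 113 118 144 165 167 167]
229 [157 150 131 142 176 174 138 116 112 142 164 136 136 165 166 169]
230 [158 155 142 142 183 179 150 122 108 137 178 163 134 163 167 168]
231 [159 157 148 143 180 185 172 141 108 122 160 170 143 157 168 167]
232 [157 158 150 141 170 186 176 146 112 110 142 174 159 145 166 165]
233 [157 157 150 135 154 186 176 140 117 105 117 138 130 121 141 138]
234 [158 157 155 143 143 183 177 144 123 105 106 118 114 108 120 119]
235 [158 158 157 148 143 180 182 157 118 103 105 116 113 108 115 115]
236 [158 158 158 149 140 168 185 164 109 101 106 115 113 109 114 114]
237 [158 158 157 150 134 153 188 173 123 115 107 116 112 106 114 114]
238 [159 158 159 155 142 144 185 180 149 123 109 117 113 105 111 110]
239 [160 158 159 158 148 143 180 187 173 128 108 116 114 108 112 112]
240 [169 159 159 160 151 138 164 187 176 129 108 116 115 115 114 113]
241 [203 162 164 170 164 136 150 186 174 127 109 116 119 116 108 108]
242 [197 180 181 183 182 161 130 149 143 117 107 116 112 105  94  93]
243 [191 188 188 18
[... 1246 characters left out ...]
220 228 229 228 218]
242 [230 230 230 229 218 163 142 134 127 147 159 161 189 226 228 229 227 215]
243 [230 229 230 230 219 164 127 129 144 155 158 164 194 227 230 228 219 181]
244 [230 230 230 230 221 173 135 148 174 160 160 183 220 229 229 229 218 166]
245 [230 230 230 230 227 214 189 183 169 160 165 194 227 230 230 228 215 162]
246 [230 230 230 230 230 228 222 208 165 161 182 220 230 230 229 222 184 155]
247 [230 230 230 230 230 229 220 183 160 161 189 227 230 230 229 216 167 153]
248 [230 230 230 230 229 227 215 167 158 163 194 227 230 230 221 185 161 152]
249 [230 229 230 229 220 191 178 160 161 183 221 229 230 229 218 168 158 152]
[298.81381346 241.6732002 ] [299.02201805 245.6547816 ]
```

```bash
python3 -m handwheel '[[[30,-30,0],0],[[60,-55,0],0],[[90,-80,0],0],[[121,-110,0],0],[[121,-110,0],0]]' 1|grep -E "t:|posit|force|width"; python3 -m handwheel '[[[0,0,-30],0],[[0,0,-60],0],[[0,0,-95],0],[[0,0,-95],0],[[0,0,-95],0]]'|grep -E "t:|posit|force|width"
```

```text
t: 15.02
position: [0.5144, -0.0504, 0.4238]
tool_rot: [[0.997, 0.076, -0.003], [0.076, -0.997, 0.0], [-0.003, -0.0, -1.0]]
contact_force: [-0.7, -0.1, 0.2]
grip_width: -0.0
t: 15.65
position: [0.513, -0.0474, 0.3322]
tool_rot: [[0.997, 0.08, 0.002], [0.08, -0.997, -0.0], [0.002, 0.0, -1.0]]
contact_force: [0.1, -0.7, 0.0]
grip_width: -0.0002
```

```bash
python3 -m handwheel '[[[-1,0,-8],0],[[-1,0,-13],0],[[-1,0,-15],0],[[-1,0,-15],0]]'|grep -E "t:|posit|force"; python3 -m handwheel '[[[0,0,-1],0],[[0,0,-2],0],[[0,0,-2],0]]'|grep -E "posit|force"
```

```text
t: 16.15
position: [0.5118, -0.047, 0.3155]
tool_rot: [[0.997, 0.081, -0.0], [0.081, -0.997, 0.0], [-0.0, -0.0, -1.0]]
contact_force: [1.0, 0.8, 0.0]
position: [0.5118, -0.047, 0.3136]
contact_force: [-1.2, 0.1, 0.4]
```

```bash
python3 -m handwheel '[[[0,0,-1],0],[[0,0,-1],0]]'|grep -E "posit|force"
```

```text
position: [0.5118, -0.047, 0.3125]
contact_force: [-0.0, 0.1, 0.7]
```

```bash
python3 -m handwheel '[[[0,0,-1],0],[[0,0,-1],0]]'|grep -E "posit|force"
```

```text
position: [0.5118, -0.047, 0.3115]
contact_force: [0.5, 0.6, 0.1]
```

```bash
python3 -m handwheel '[[[0,0,-1],0],[[0,0,-1],0]]'|grep -E "posit|force"
```

```text
position: [0.5118, -0.047, 0.3105]
contact_force: [0.0, -0.1, -0.2]
```

```bash
python3 -m handwheel '[[[0,0,-1],0],[[0,0,-1],0]]'|grep -E "posit|force"
```

```text
position: [0.5118, -0.047, 0.3095]
contact_force: [0.7, -0.2, -0.1]
```

```bash
python3 -m handwheel '[[[0,0,-1],0],[[0,0,-1],0]]'|grep -E "posit|force"
```

```text
position: [0.5118, -0.047, 0.3093]
contact_force: [-2.4, 1.5, 4.7]
```

```bash
python3 -m handwheel '[[[0,0,15],0],[[0,0,50],0],[[0,0,90],0],[[-30,10,115],0],[[-60,30,115],0]]'|grep -E "t:|posit|force"; python3 -m handwheel '[[[-30,50,0],0],[[-60,90,0],0],[[-60,90,0],0],[[-60,90,0],0]]'|grep -E "t:|posit|force"; python3 - <<'E'
from h import *
b=optics.snapshot("side").mean(2).astype(int)
for v in range(236,248):print(v,b[v,322:338])
r.finish_job()
E
```

```text
t: 18.4
position: [0.4511, -0.017, 0.4268]
tool_rot: [[0.997, 0.08, 0.005], [0.08, -0.997, -0.001], [0.005, 0.001, -1.0]]
contact_force: [0.0, 0.9, -0.2]
t: 18.9
position: [0.3919, 0.0729, 0.4243]
tool_rot: [[0.997, 0.081, 0.001], [0.081, -0.997, -0.0], [0.001, 0.0, -1.0]]
contact_force: [0.7, -0.4, -0.8]
236 [159 158 157 149 141 170 185 165 109 101 105 117 113 109 115 114]
237 [158 157 157 150 135 154 187 172 121 114 107 114 113 107 113 114]
238 [158 158 159 155 143 144 184 179 149 123 109 116 113 107 111 110]
239 [159 158 159 157 148 144 180 188 173 128 108 115 113 109 113 111]
240 [170 159 160 158 151 142 170 188 176 128 108 116 116 114 113 113]
241 [203 162 164 170 164 138 152 185 173 126 108 117 117 117 108 108]
242 [197 181 181 183 181 163 131 150 142 116 108 116 113 105  95  93]
243 [191 189 188 187 188 172 128 133 133 123 107 116 112 104  97 102]
244 [192 191 189 189 186 169 124 129 135 126 105 117 120 125 139 165]
245 [187 188 189 183 171 152 123 120 125 118 104 120 128 122 127 142]
246 [145 144 145 143 136 128 120 116 119 114 104 121 131 116 113 117]
247 [120 122 121 122 120 119 119 121 119 114 105 122 129 109 102 105]
the job is handed in; nothing more can be done
```

The gate is shut with the latch bar down in the catch, the gripper is clear, and the job is handed in at about 19 s. `finish_job` gave no verdict.

**What I did:**
- I pinched the thumb tab and raised the bar to roughly 0.2 rad. I then swung the gate home.
- I crept in by about 0.6 mm at a time until the bar met the back prong. The force on the tool changed by about 7 N there, which I estimate as 4 N at the catch.
- I eased back about 1.3 mm, lowered the bar into the slot and let go.

**Last checks:**
- **Bar in the slot:** the final side and top pictures show the bar between the two prongs, and the mills where they were. I did not check the mug, bowl or timer again, but the arm passed well above the work surface.
- **Bar fully down:** the tab's top was felt at about 136 mm by lowering closed fingertips on it (about 5 N). That is its height when the bar is level.
- **A check that disagreed:** the bar-end pixels in the side picture suggested a latch angle of about 0.05 to 0.08 rad. The picture was the same before and after the touch, so the bar had not moved. I trusted the touch, so the difference would be error in my hinge estimate or the camera calibration.
- **Gate angle:** the hand's heading against the crate's measured yaw puts it at about 0.02 to 0.03 rad, inside the limits. This is only an estimate.

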